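# Square a row of stamping blocks up to the lay bar

### The job

Four loose stamping blocks stand out of line on the setting tray. Take the straightedge by its hand rail, lay it flat in the tray behind them (on the tray's open side), and push all four up together, square against the lay bar at the head of the tray; press for about a second until every block is nipped firmly between straightedge and bar, but do not shove, for the bar is only held by its clamp. Then let go, leaving the straightedge lying against the row, and do not touch the blocks with the fingers or disturb anything else.

Things in the scene. Friction and masses are not known exactly. Their poses are not given: they have to be found in the camera images.
- tray: Sheet-steel setting tray fixed to the bench, 260 mm (x) by 360 mm (y); floor 3 mm thick, rims 14 mm high on both sides and at the head (+x end), none at the foot (-x end, nearest the robot). Origin: centre of its underside; +x points from foot to head. The blocks stand on its floor in a loose row along y, about 56 mm apart, any order of width, uneven in x, each turned up to 0.2 rad.
- gauge: Fixed head gauge, same origin and axes as the tray: dark rail with two brass screws clamping the lay bar, a straight aluminium bar along the tray's y, top 17.5 mm over the bench. The bar's flat face is parallel to the tray's y and was set by hand 61 to 85 mm on the head side of the origin; exactly where is not measured and differs each time. Its clamp holds a total push of 20 N, no more.
- straightedge: Aluminium straightedge, 0.3 to 0.48 kg: flat base 240 mm long (y), 60 mm wide (x), 8 mm thick; either long edge can push. Along its middle a dark wooden hand rail on two posts, 14 mm wide (x), 150 mm long (y), 42 to 66 mm above the underside: grip across the 14 mm at its middle, 54 mm up. Starts flat on the bench left of the tray, lying roughly along world x. Origin: centre of its underside.
- block_28: Stamping block: a wooden mount with a flat metal plate on top carrying a small raised ornament; 28 mm wide (its y), 40 mm deep (its x), 22.5 mm high, 40 g give or take a third. Loose on the tray floor. Origin at the centre of its underside.
- block_34: Stamping block: a wooden mount with a flat metal plate on top carrying a small raised ornament; 34 mm wide (its y), 40 mm deep (its x), 22.5 mm high, 45 g give or take a third. Loose on the tray floor. Origin at the centre of its underside.
- block_40: Stamping block: a wooden mount with a flat metal plate on top carrying a small raised ornament; 40 mm wide (its y), 40 mm deep (its x), 22.5 mm high, 51 g give or take a third. Loose on the tray floor. Origin at the centre of its underside.
- block_46: Stamping block: a wooden mount with a flat metal plate on top carrying a small raised ornament; 46 mm wide (its y), 40 mm deep (its x), 22.5 mm high, 56 g give or take a third. Loose on the tray floor. Origin at the centre of its underside.
- weight: Brass weight, 32 mm across, 40 mm tall, in the tray by a side rim; leave it. Origin at the centre of its underside.
- tin: Small round tin, 30 mm across, 22 mm tall, in the tray by the other side rim; leave it. Origin at the centre of its underside.
- paste_jar: Paste jar on the bench, 72 mm across, 100 mm tall; leave it.
- hammer: Hammer lying on the bench right of the tray; leave it.
- stamp_tool: Finishing tool with wooden handle, about 150 mm long, lying left of the straightedge; leave it.
- bone_folder: Bone folder, 150 x 22 x 5 mm, lying at the left; leave it.

How it is judged:
By the outcome, as a careful person would: the job done as asked, in the order asked, and still so for the second after the job is handed in, with the robot touching nothing.
It also fails if it takes over 61 s, if anything falls off the work surface, if the arm or the gripper's body presses on something with over 40 N, if the wrist force passes 120 N, or if a joint passes its speed limit or range.

### The arm

A 6-joint arm with a two-finger parallel gripper is mounted at the origin on the work surface. World frame = base frame: x ahead of the robot, y to its left, z up, the work surface at z = 0. Lengths are in mm, angles in rad, forces in N, time in s.
With the tool pointing down it reaches from about 275 to 725 mm from the base axis. Payload 15.9 kg.
Tool frame: the origin (TCP) lies midway between the tips of the shut fingers; the grasp point (between the pads) lies 19 mm behind it; z points along the fingers, y is the line along which they close (so a half turn about z gives the same grasp; the last joint's range is limited). The gripper opens to 85 mm and grips with 20 to 120 N. Pads are 22 mm wide; open, the fingers measure 114 mm over their backs; the gripper's body (76 mm by 85 mm) begins 54 mm behind the grasp point. The pads swing forward as they close: fully open they stand 13 mm farther back than shut.
Start: joints at [-1.322, 0.213, -0.034, 1.323, 0, 1.571], TCP at [123.115, -484.591, 231.306] pointing down, gripper open.
Joint ranges: [-2.98, 2.98], [-0.74, 1.72], [-1.14, 1.35], [-2.1, 2.04], [-1.57, 1.44], [-3.14, 3.14]. Speed limits (rad/s): [1.89, 1.89, 2.39, 2.57, 3.14, 3.14].

### API

Orientations are given as a 3x3 rotation matrix whose columns are the frame's x, y, z axes.
In Python, from station import readout, viewer, manip gives the robot as it stands.
- The arm moves only by the shell command python3 -m handwheel 'ROWS' [FORCE]. ROWS is JSON, one flat list of numbers, 5 for each row, row after row: the shift along the world's x, y, z in m, then the turn about the world's z in degrees, then the opening, from 0 (shut) to 1 (fully open). A call has 1 to 10 rows; each row shifts and turns the commanded pose from where the row before left it; what a row does not reach is not made up. A row lasts 1/8 s, in which the tool goes at most 62.5 mm and 10.7 degrees, less where a joint would pass 70% of its speed; a pose out of reach is approached as far as the arm can. A call is refused whole if a number of a shift passes 0.0625 or a number of a turn 10.7, either way. A call with a gripper value outside its range is refused whole. The fingers move at their own pace and stop on an object; FORCE is the grip in N (left out, the last holds). Time passes only in rows, so rows that do not move let the fingers close. It gives the time, the measured TCP pose, the force, the opening and the grip force at its end, in the units of the state.
- readout.state(): the state, without advancing time (a new reading comes with each control period).
- viewer.snapshot(name): name is "side" or "top"; returns (picture, depth): 384x512x3 uint8, red, green, blue; 384x512 float32, mm along the optical axis (not along the pixel's ray), 0 where there is no reading.
- viewer.camera_model(name): a dict with "mtx" (3x3 intrinsics, pixels), "T" (4x4, takes a point from camera to world coordinates). Camera axes: x right, y down, z forward; pixel columns grow to the right and rows downward; lengths in mm; the calibration is good to about 2 mm. A picture is of the moment at which its call begins. camera_model takes no time and is no camera call.
- manip.sign_off(): hands the job in; it is judged then, once.
The state is a dict: "time_s": time; "joint_pos": joint angles; "qd": joint speeds; "joint_efforts": joint torques, N m; "ee_pos": TCP position; "tool_rot": TCP orientation; "wrist_force": force on the tool from outside, world axes, zero at the start; "ft_torque": the same for the moment, N m; "finger_gap": opening from 0.0 (shut) to 1.0 (fully open); "gripper_force": force on a finger pad.
Only numpy, scipy, OpenCV 4.12 (cv2) and the standard library are available. Lean on these libraries where they do the work, as an engineer would, in place of code of your own. Each camera call takes 0.05 s, during which the arm holds its last target. There are 200 camera calls.

## Working session

There is one attempt and no reset: what is moved stays moved. The work goes in short steps, Python scripts to look and compute and a shell command to move; the robot and the scene stay as the last step left them, time stands still between calls to the robot, and variables do not carry over. Pictures are saved under pics/ and viewed, at most 10 in all, crops included, and the job is handed in when it is done.

```bash
mkdir -p pics; cat > h.py <<'E'
import numpy as np, cv2
from station import readout, viewer, manip
def snap(n,f=None):
    p,d=viewer.snapshot(n)
    if f: cv2.imwrite('pics/'+f,cv2.cvtColor(p,cv2.COLOR_RGB2BGR))
    return p,d
def ray(n,uv,z):
    c=viewer.camera_model(n);K=np.array(c['mtx']);T=np.array(c['T'])
    uv=np.atleast_2d(uv).astype(float)
    r=np.c_[uv,np.ones(len(uv))]@np.linalg.inv(K).T@T[:3,:3].T
    o=T[:3,3]; return o+r*((z-o[2])/r[:,2])[:,None]
def cloud(n,d):
    c=viewer.camera_model(n);K=np.array(c['mtx']);T=np.array(c['T'])
    v,u=np.mgrid[:384,:512]
    P=np.stack([u,v,np.ones_like(u)],-1)@np.linalg.inv(K).T*d[...,None]
    return P@T[:3,:3].T+T[:3,3]
E
python3 - <<'E'
from h import *
for n in('top','side'):
    p,d=snap(n,n+'1.png'); np.save(n+'d.npy',d);np.save(n+'p.npy',p)
    c=viewer.camera_model(n);print(n,np.round(c['mtx'],1).tolist(),np.round(c['T'],3).tolist())
s=readout.state();print(s['time_s'],np.round(s['tool_rot'],3).tolist(),s['wrist_force'])
E
```

```text
top [[434.5, 0.0, 252.9], [0.0, 434.5, 190.5], [0.0, 0.0, 1.0]] [[-0.019, -0.983, 0.185, 321.428], [-1.0, 0.022, 0.01, -27.199], [-0.014, -0.185, -0.983, 1214.846], [0.0, 0.0, 0.0, 1.0]]
side [[384.8, 0.0, 255.2], [0.0, 384.8, 187.3], [0.0, 0.0, 1.0]] [[-0.967, -0.152, 0.203, 327.085], [-0.254, 0.623, -0.74, 807.608], [-0.014, -0.767, -0.641, 753.98], [0.0, 0.0, 0.0, 1.0]]
0.1 [[0.969, 0.246, -0.0], [0.246, -0.969, 0.001], [0.0, -0.001, -1.0]] [ 0.01439627 -0.52217105  0.63816604]
```

View pics/top1.png

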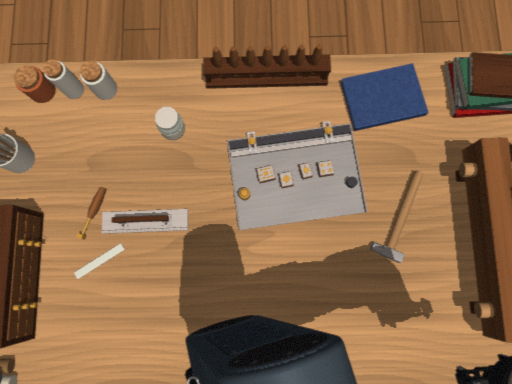

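View pics/side1.png

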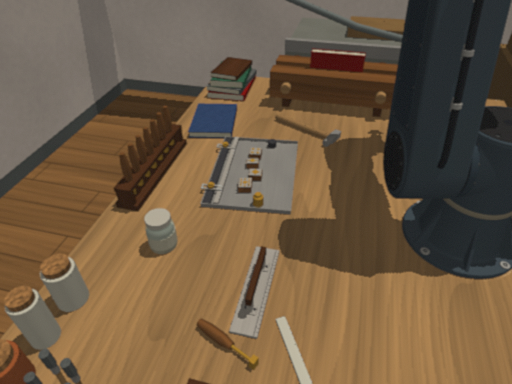

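The top view shows the tray at about (297,176), with blocks at (265,174), (287,179), (306,170) and (326,168). The weight is at (244,193), the tin at (351,182) and the straightedge at (145,220). Next I'll enlarge and measure.

```bash
python3 - <<'E'
from h import *
p=np.load('topp.npy');d=np.load('topd.npy')
a=cv2.resize(p[115:235,220:375],None,fx=5,fy=5,interpolation=cv2.INTER_CUBIC)
cv2.imwrite('pics/crop1.png',cv2.cvtColor(a,cv2.COLOR_RGB2BGR))
C=cloud('top',d)
for uv in[(265,174),(287,179),(306,170),(326,168),(244,193),(351,182),(145,218),(120,222),(300,205),(290,141),(250,250),(290,148),(110,225)]:
    print(uv,p[uv[1],uv[0]],np.round(C[uv[1],uv[0]],1))
hsv=cv2.cvtColor(p,cv2.COLOR_RGB2HSV)
# straightedge: grey
m=((hsv[...,1]<45)&(hsv[...,2]>110)).astype(np.uint8)
m[:, :]*=1; q=np.zeros_like(m);q[195:245,95:195]=1
rail=((hsv[...,2]<95)&(q>0)).astype(np.uint8)
for nm,mm,z in(('base',cv2.morphologyEx((m&q)|rail,cv2.MORPH_CLOSE,np.ones((3,3))),8),('rail',rail,66)):
    k=max(cv2.findContours(mm,0,2)[0],key=cv2.contourArea)
    w=ray('top',k[:,0],z)[:,:2].astype(np.float32);print(nm,cv2.minAreaRect(w))
E
```

```text
(265, 174) [204 153  72] [592.  -50.   22.6]
(287, 179) [209 154  70] [ 575.4 -111.    26.7]
(306, 170) [211 170  73] [ 599.7 -164.9   28.1]
(326, 168) [190 178 168] [ 604.1 -221.    28.3]
(244, 193) [210 154  67] [535.7   9.3  41.2]
(351, 182) [70 67 68] [ 563.5 -289.3   23.8]
(145, 218) [81 47 28] [469.2 273.9  65.6]
(120, 222) [59 45 37] [461.4 344.5  53. ]
(300, 205) [167 158 152] [ 505.  -146.8    1.9]
(290, 141) [94 89 86] [ 692.9 -125.2    2.7]
(250, 250) [190 139  94] [382.1  -3.6   0.8]
(290, 148) [137 126 119] [ 668.9 -123.6   12.9]
(110, 225) [197 184 173] [458.9 386.2   9.3]
base ((469.1124267578125, 289.1674499511719), (58.643951416015625, 236.61959838867188), 1.0330928564071655)
rail ((468.568603515625, 287.1027526855469), (17.62398338317871, 149.78265380859375), 0.2633569836616516)
```

View pics/crop1.png

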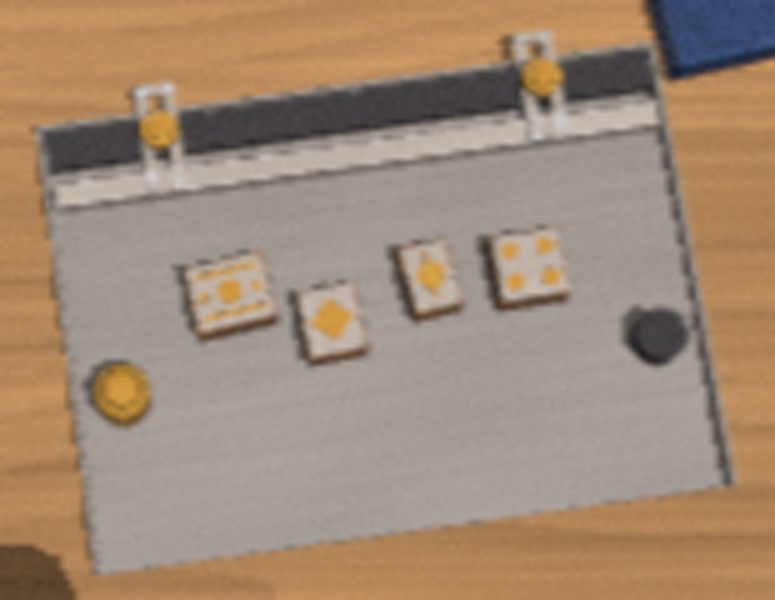

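The crop shows the bar's front edge running from crop pixel (57,207) to (660,128). The four blocks are in front of it, with the weight at (121,388) and the tin at (657,332).

```bash
python3 - <<'E'
from h import *
o=np.array([220,115])
f=lambda x,y:(np.array([x,y])+.5)/5-.5+o
R=lambda uv,z:ray('top',uv,z)[0,:2]
pts=dict(barL=(57,207,17.5),barR=(660,128,17.5),hL=(38,127,14),hR=(652,47,14),fL=(97,573,8),fR=(733,485,8),weight=(121,388,40),tin=(657,332,22))
W={k:R(f(*v[:2]),v[2]) for k,v in pts.items()}
p=np.load('topp.npy')
# subpixel bar front edge: brightness drop down each column
g=p.astype(float).mean(2); E=[]
for u in range(236,350):
    if 248<=u<=258 or 322<=u<=336: continue
    y=lambda:0
    v0=f(0,207-(((u-220)*5-57)*79/603))[1]
    vs=np.arange(int(v0)-3,int(v0)+5); dg=-np.diff(g[vs[0]:vs[-1]+2,u])
    dg=np.clip(dg,0,None); E.append((u,(dg*(vs+.5)).sum()/dg.sum()))
w=ray('top',np.array(E),17.5)[:,:2].astype(np.float32)
vx,vy,x0,y0=cv2.fitLine(w,cv2.DIST_HUBER,0,.01,.01).ravel()
print('bar line',vx,vy,x0,y0,'yaw(deg of tray y from world y)',np.degrees(np.arctan2(-vx*np.sign(vy),abs(vy))))
for a,b in(('hL','fL'),('hR','fR'),('hL','hR'),('fL','fR'),('barL','barR')):
    d=W[a]-W[b];print(a,b,np.linalg.norm(d).round(1),np.degrees(np.arctan2(d[1],d[0])).round(2))
c=sum(W[k] for k in('hL','hR','fL','fR'))/4;print('centre',c)
t=np.arctan2(-vx*np.sign(vy),abs(vy));X=np.array([np.cos(t),np.sin(t)]);Y=np.array([-X[1],X[0]])
T=lambda q:np.round([(q-c)@X,(q-c)@Y],1)
print('bar x',((w-c)@X).mean(),((w-c)@X).std())
for k in W:print(k,W[k].round(1),T(W[k]))
hsv=cv2.cvtColor(p,cv2.COLOR_RGB2HSV).astype(int)
q=np.zeros(g.shape,np.uint8);q[160:190,254:338]=1
m=((q>0)&((g>176)|(hsv[...,1]>70))).astype(np.uint8)
for k in cv2.findContours(m,0,1)[0]:
    if cv2.contourArea(k)<40:continue
    r=cv2.minAreaRect(ray('top',k[:,0],22)[:,:2].astype(np.float32))
    print('block',T(np.array(r[0])),np.round(r[1],1),round(r[2]-np.degrees(t),1),'lowest x',((ray('top',k[:,0],10)[:,:2]-c)@X).min().round(1))
E
```

```text
bar line 0.119171165 -0.9928737 668.33246 -125.939735 yaw(deg of tray y from world y) 6.84427
hL fL 258.7 6.71
hR fR 256.7 6.91
hL hR 357.2 96.36
fL fR 358.2 96.69
barL barR 347.4 96.38
centre [ 588.53377618 -136.74791487]
bar x 80.51170388852906 0.56783730136404
barL [647.9  45.4] [ 80.7 173.8]
barR [ 686.5 -299.8] [  77.9 -173.6]
hL [696.7  56.1] [130.3 178.5]
hR [ 736.3 -299. ] [ 127.3 -178.7]
fL [439.7  25.8] [-128.4  179.2]
fR [ 481.5 -329.9] [-129.3 -179. ]
weight [538.1   9.8] [-32.6 151.6]
tin [ 566.7 -289.9] [ -39.9 -149.4]
block [-10.4  31.5] [39.9 30.8] 2.2 lowest x -28.2
block [12.2 85.2] [38.2 42.9] 5.6 lowest x -5.1
block [  4.3 -83.5] [37.8 39.8] 1.2 lowest x -12.4
```

```bash
python3 -m handwheel '[0.019,0.043,0,4,1, 0.019,0.043,0,4,1, 0.019,0.043,0,4,1, 0.019,0.043,0,4,1, 0.019,0.043,0,4,1, 0.019,0.043,0,4,1, 0.019,0.043,0,4,1, 0.019,0.043,0,4,1, 0.019,0.043,0,4,1, 0.019,0.043,0,4,1]' 50
python3 -m handwheel '[0.019,0.043,0,4,1, 0.019,0.043,0,4,1, 0.019,0.043,0,4,1, 0.019,0.043,0,4,1, 0.019,0.043,0,4,1, 0.019,0.043,0,4,1, 0.019,0.043,0,4,1, 0.019,0.043,0,4,1, 0,0,0,4,1, 0,0,0,0,1]'
```

```text
time_s: 1.35
ee_pos: [313.3, -53.1, 231.3]
tool_rot: [[0.582, 0.813, 0.0], [0.813, -0.582, -0.0], [0.0, 0.0, -1.0]]
wrist_force: [1.4, -1.6, -0.6]
finger_gap: 1.001
gripper_force: 0.0
time_s: 2.6
ee_pos: [464.9, 289.5, 230.7]
tool_rot: [[-0.005, 1.0, -0.001], [1.0, 0.005, -0.001], [-0.001, -0.001, -1.0]]
wrist_force: [0.5, -0.6, -0.1]
finger_gap: 1.004
gripper_force: 0.0
```

```bash
python3 -m handwheel '[0.004,-0.0015,-0.04,0.4,1, 0,0,-0.05,0,1, 0,0,-0.05,0,1, 0,0,-0.035,0,1, 0,0,-0.02,0,1, 0,0,0,0,1, 0,0,0,0,0, 0,0,0,0,0, 0,0,0,0,0, 0,0,0,0,0]' 50
python3 -m handwheel '[0,0,0,0,0, 0,0,0,0,0, 0,0,0,0,0]'; python3 -c "
from h import *
s=readout.state();print(s['ft_torque'],s['ee_pos'])"
```

```text
time_s: 3.85
ee_pos: [469.5, 288.1, 36.7]
tool_rot: [[-0.011, 1.0, 0.001], [1.0, 0.011, 0.0], [0.0, 0.001, -1.0]]
wrist_force: [-6.0, 0.7, -3.3]
finger_gap: 0.155
gripper_force: 53.8
time_s: 4.22
ee_pos: [469.3, 288.0, 36.4]
tool_rot: [[-0.011, 1.0, 0.0], [1.0, 0.011, 0.0], [0.0, 0.0, -1.0]]
wrist_force: [2.9, -0.5, 2.3]
finger_gap: 0.154
gripper_force: 54.0
[-0.0232869  -0.30922627  0.06809242] [469.31159509 287.98110614  36.44812489]
```

```bash
python3 -m handwheel '[0,0,0.01,0,0, 0,0,0.03,0,0, 0,0,0.04,0,0, 0,0,0,0,0, 0,0,0,0,0]'; python3 - <<'E'
from h import *
print([np.round(readout.state()[k],2) for k in('wrist_force','ft_torque')])
p,d=snap('top');q=np.zeros(d.shape,bool);q[180:250,80:215]=1
C=cloud('top',d);m=(q&(C[...,2]>55)&(C[...,2]<110))
m=(q&(p.min(2)>140)&(C[...,2]>55)&(C[...,2]<110)).astype(np.uint8)
w=C[m>0];print(len(w),np.median(w[:,2]))
k=np.vstack(cv2.findContours(m,0,2)[0]);r=cv2.minAreaRect(ray('top',k[:,0],88)[:,:2].astype(np.float32));print(r)
s=readout.state();print(s['ee_pos'])
E
```

```text
time_s: 4.85
ee_pos: [468.6, 287.6, 115.6]
tool_rot: [[-0.011, 1.0, -0.001], [1.0, 0.011, -0.0], [-0.0, -0.001, -1.0]]
wrist_force: [-0.3, -0.3, -4.5]
finger_gap: 0.155
gripper_force: 53.2
[array([-0.3 , -0.28, -4.52]), array([0.01, 0.02, 0.05])]
453 87.61565506949273
((469.373291015625, 207.8908233642578), (58.1221809387207, 73.73797607421875), 0.6113187670707703)
[468.36670271 287.48472165 115.18791106]
```

```bash
python3 -m handwheel '[0.0047,-0.0433,0,0.6,0, 0.0047,-0.0433,0,0.6,0, 0.0047,-0.0433,0,0.6,0, 0.0047,-0.0433,0,0.6,0, 0.0047,-0.0433,0,0.6,0, 0.0047,-0.0433,0,0.6,0, 0.0047,-0.0433,0,0.6,0, 0.0047,-0.0433,0,0.6,0, 0.0047,-0.0433,0,0.6,0, 0.0047,-0.0433,0,0.6,0]'
python3 -m handwheel '[0,0,0,0,0, 0,0,0,0,0]'
python3 - <<'E'
from h import *
p,d=snap('top','top2.png');snap('side','side2.png')
cv2.imwrite('pics/both2.png',np.vstack([cv2.resize(cv2.imread('pics/top2.png')[110:240,180:400],(660,390))[:290],cv2.resize(cv2.imread('pics/side2.png')[120:250,170:390],(660,390))[:300]]))
E
```

```text
time_s: 6.15
ee_pos: [515.3, -146.3, 115.0]
tool_rot: [[-0.116, 0.993, -0.002], [0.993, 0.116, 0.001], [0.001, -0.002, -1.0]]
wrist_force: [0.5, 1.3, -4.4]
finger_gap: 0.154
gripper_force: 53.1
time_s: 6.4
ee_pos: [515.3, -144.8, 115.2]
tool_rot: [[-0.115, 0.993, -0.002], [0.993, 0.115, 0.001], [0.001, -0.002, -1.0]]
wrist_force: [0.2, 0.8, -4.2]
finger_gap: 0.153
gripper_force: 52.9
```

View pics/both2.png

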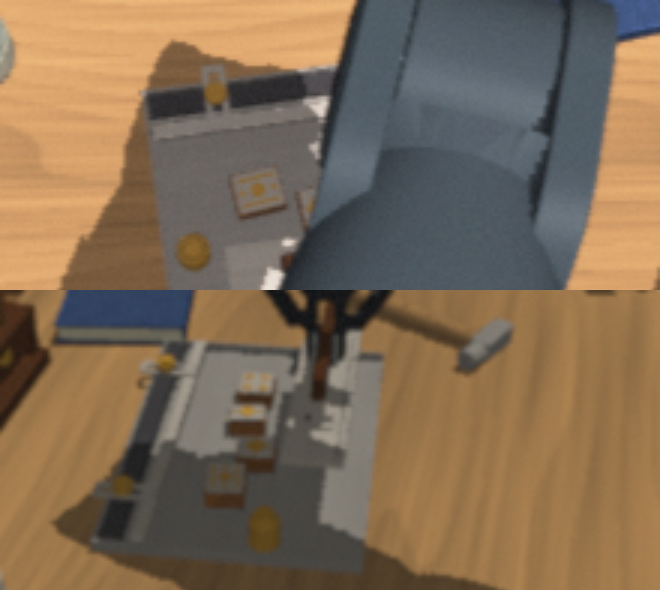

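The side view shows the straightedge hanging behind the blocks and clear of the weight, so I'll lower it.

```bash
python3 -m handwheel '[0,0,-0.03,0,0, 0,0,-0.03,0,0, 0,0,-0.01,0,0, 0,0,-0.003,0,0, 0,0,-0.002,0,0, 0,0,0,0,0, 0,0,0,0,0]'
```

```text
time_s: 7.38
ee_pos: [516.4, -145.2, 41.8]
tool_rot: [[-0.116, 0.993, 0.001], [0.993, 0.116, -0.0], [-0.0, 0.001, -1.0]]
wrist_force: [0.4, -0.5, -4.5]
finger_gap: 0.155
gripper_force: 52.9
```

```bash
python3 - <<'E'
from h import *
print([np.round(readout.state()[k],2) for k in('wrist_force','ft_torque','ee_pos')])
p,d=snap('side','side3.png')
cv2.imwrite('pics/s3.png',cv2.resize(cv2.imread('pics/side3.png')[125:225,190:320],(780,600),interpolation=2))
E
```

```text
[array([ 0.38, -0.5 , -4.47]), array([-0.05, -0.03,  0.02]), array([ 516.42, -145.2 ,   41.82])]
```

View pics/s3.png

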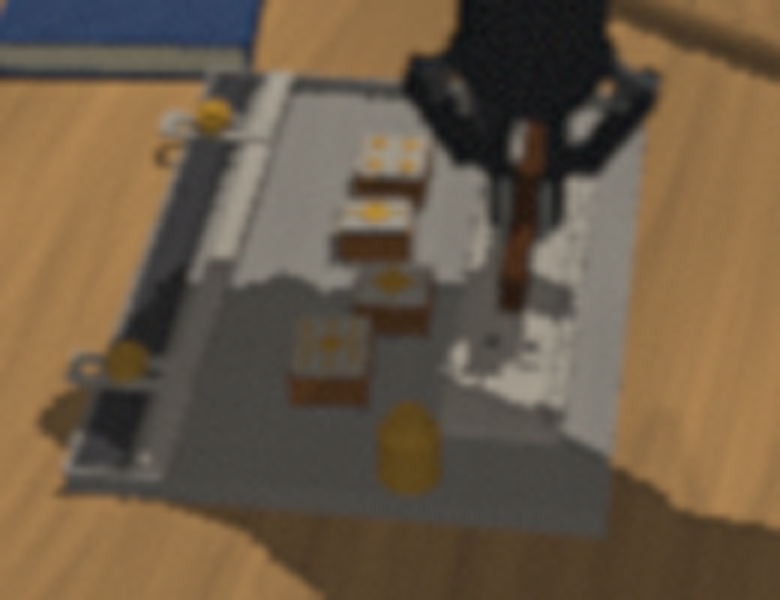

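The straightedge hangs about 2 mm over the floor, behind all the blocks and clear of the weight (crop 410,450). I'll set it down.

```bash
python3 -m handwheel '[0,0,-0.001,0,0, 0,0,-0.001,0,0, 0,0,-0.0005,0,0, 0,0,0,0,0]'; python3 -m handwheel '[0,0,-0.0005,0,0, 0,0,0,0,0, 0,0,0,0,0]'
```

```text
time_s: 7.92
ee_pos: [516.4, -145.2, 39.3]
tool_rot: [[-0.116, 0.993, 0.001], [0.993, 0.116, -0.0], [-0.0, 0.001, -1.0]]
wrist_force: [-1.7, -0.5, 6.6]
finger_gap: 0.154
gripper_force: 54.3
time_s: 8.3
ee_pos: [516.6, -145.2, 39.2]
tool_rot: [[-0.116, 0.993, 0.001], [0.993, 0.116, -0.0], [-0.0, 0.001, -1.0]]
wrist_force: [-2.9, 0.8, 13.2]
finger_gap: 0.156
gripper_force: 55.4
```

```bash
python3 -m handwheel '[0,0,0.0009,0,0, 0.0035,0.0004,0,0,0, 0.0035,0.0004,0,0,0, 0.0035,0.0004,0,0,0, 0.0035,0.0004,0,0,0, 0.0035,0.0004,0,0,0, 0.0035,0.0004,0,0,0, 0.0035,0.0004,0,0,0, 0.0035,0.0004,0,0,0, 0.0035,0.0004,0,0,0]'; python3 -m handwheel '[0.0035,0.0004,0,0,0, 0.0035,0.0004,0,0,0, 0.0035,0.0004,0,0,0, 0.0035,0.0004,0,0,0, 0.0035,0.0004,0,0,0, 0.0035,0.0004,0,0,0, 0.0035,0.0005,0,0,0]'
```

```text
time_s: 9.55
ee_pos: [546.5, -141.6, 39.2]
tool_rot: [[-0.116, 0.993, -0.002], [0.993, 0.116, -0.0], [-0.0, -0.002, -1.0]]
wrist_force: [-11.3, -1.5, 12.8]
finger_gap: 0.155
gripper_force: 55.3
time_s: 10.42
ee_pos: [570.8, -138.8, 39.2]
tool_rot: [[-0.115, 0.993, -0.003], [0.993, 0.115, -0.0], [-0.0, -0.003, -1.0]]
wrist_force: [-13.8, -1.6, 13.0]
finger_gap: 0.151
gripper_force: 55.5
```

```bash
python3 -m handwheel '[0,0,0.0007,0,0, 0,0,0,0,0, 0.002,0.0002,0,0,0, 0.002,0.0002,0,0,0]'; python3 -m handwheel '[0.002,0.0002,0.0003,0,0, 0.002,0.0003,0,0,0]'; python3 -c "
from h import *
p,d=snap('side','side4.png')
cv2.imwrite('pics/s4.png',cv2.resize(cv2.imread('pics/side4.png')[125:225,190:320],(780,600),interpolation=2))"
```

```text
time_s: 10.92
ee_pos: [576.3, -138.1, 39.7]
tool_rot: [[-0.116, 0.993, -0.0], [0.993, 0.116, 0.0], [0.0, -0.0, -1.0]]
wrist_force: [-1.0, 0.7, -4.0]
finger_gap: 0.156
gripper_force: 52.8
time_s: 11.18
ee_pos: [580.3, -137.7, 40.2]
tool_rot: [[-0.116, 0.993, 0.0], [0.993, 0.116, -0.0], [-0.0, 0.0, -1.0]]
wrist_force: [-2.0, -0.6, -4.8]
finger_gap: 0.155
gripper_force: 52.8
```

View pics/s4.png

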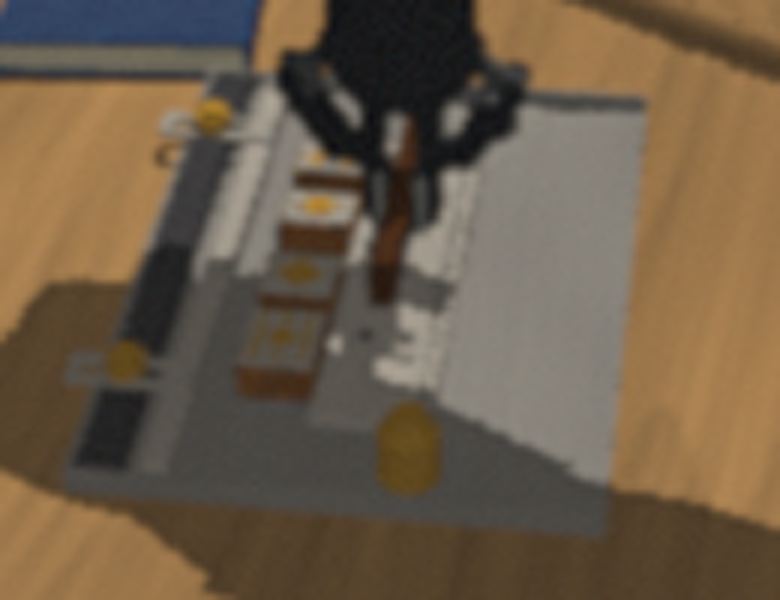

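All four blocks are lined up on the straightedge's edge at about crop x 310–360, with the bar still 17 mm ahead. The weight is clear.

```bash
python3 -m handwheel '[0,0,-0.0006,0,0, 0.002,0.0002,0,0,0, 0.002,0.0002,0,0,0, 0.002,0.0003,0,0,0, 0.002,0.0002,0,0,0, 0.002,0.0002,0,0,0, 0.002,0.0003,0,0,0]'; python3 -m handwheel '[0.001,0.0001,0,0,0, 0.001,0.0001,0,0,0]'
```

```text
time_s: 12.1
ee_pos: [592.2, -136.3, 39.6]
tool_rot: [[-0.116, 0.993, -0.0], [0.993, 0.116, -0.0], [-0.0, -0.0, -1.0]]
wrist_force: [-3.9, 0.3, -1.0]
finger_gap: 0.154
gripper_force: 53.4
time_s: 12.35
ee_pos: [594.2, -136.1, 39.6]
tool_rot: [[-0.116, 0.993, -0.0], [0.993, 0.116, 0.0], [0.0, -0.0, -1.0]]
wrist_force: [-2.2, -0.6, -2.3]
finger_gap: 0.156
gripper_force: 53.3
```

```bash
python3 -m handwheel '[0.001,0.0001,0,0,0, 0,0,0,0,0]';python3 -c "
from h import *
print(readout.state()['ft_torque'])"
```

```text
time_s: 12.6
ee_pos: [595.3, -135.9, 39.6]
tool_rot: [[-0.116, 0.993, 0.0], [0.993, 0.116, 0.0], [0.0, 0.0, -1.0]]
wrist_force: [-1.2, 0.2, -1.6]
finger_gap: 0.154
gripper_force: 53.0
[0.12284282 0.43406657 0.12082381]
```

Friction is about 2 N. I'll advance in 0.5 mm steps, checking the force.

```bash
for i in 1; do :; done; python3 -m handwheel '[0.0007,0.0001,0,0,0, 0.0007,0.0001,0,0,0]' | egrep 'ee_pos|wrist'; python3 -m handwheel '[0.0005,0.0001,0,0,0, 0.0005,0,0,0,0]'| egrep 'ee_pos|wrist'
```

```text
ee_pos: [596.5, -135.8, 39.6]
wrist_force: [-2.3, -0.2, -2.5]
ee_pos: [597.5, -135.7, 39.6]
wrist_force: [-1.4, 0.2, -1.4]
```

```bash
python3 -m handwheel '[0.0005,0.0001,0,0,0, 0,0,0,0,0]'| egrep 'ee_pos|wrist'; python3 -c "
from h import *
print(readout.state()['ft_torque'])"
```

```text
ee_pos: [598.1, -135.6, 39.6]
wrist_force: [-2.2, -0.0, -3.3]
[0.07255057 0.3722755  0.08787771]
```

```bash
python3 -m handwheel '[0.0004,0,0,0,0, 0,0,0,0,0]'| egrep 'ee_pos|wrist';  python3 -c "
from h import *
print(readout.state()['ft_torque'])
p,d=snap('side','side5.png')
cv2.imwrite('pics/s5.png',cv2.resize(cv2.imread('pics/side5.png')[125:225,190:320],(780,600),interpolation=2))"
```

```text
ee_pos: [598.4, -135.6, 39.6]
wrist_force: [-2.7, 0.1, -3.4]
[0.11913664 0.48040827 0.12080996]
```

View pics/s5.png

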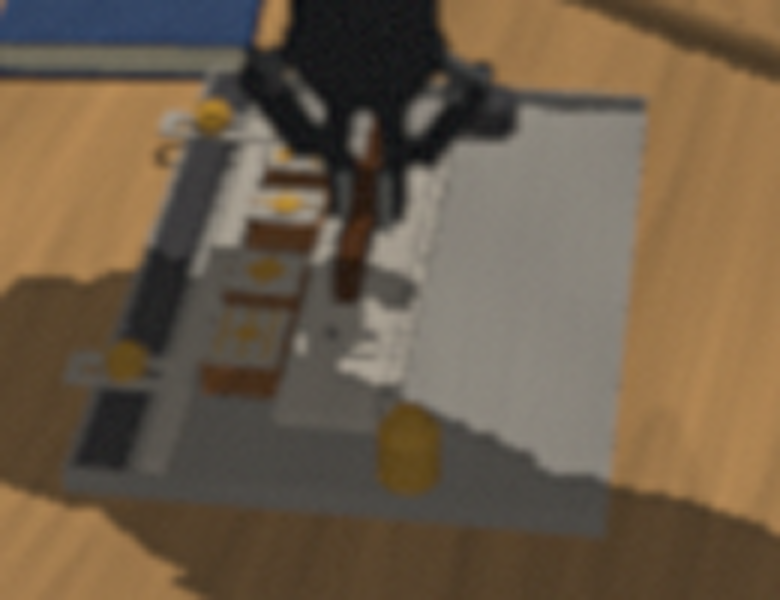

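The row is about 1–2 mm short of the bar, with the block fronts at crop (205,365) and the bar edge near (195,370). I'll keep creeping.

```bash
python3 -m handwheel '[0.0004,0.0001,0,0,0, 0.0004,0,0,0,0]'| egrep 'ee_pos|wrist'
```

```text
ee_pos: [599.2, -135.5, 39.6]
wrist_force: [-2.3, -0.0, -3.2]
```

```bash
python3 -m handwheel '[0.0004,0.0001,0,0,0, 0,0,0,0,0]'| egrep 'ee_pos|wrist'
```

```text
ee_pos: [599.7, -135.4, 39.6]
wrist_force: [-2.0, -0.2, -3.9]
```

```bash
python3 -m handwheel '[0.0004,0,0,0,0, 0,0,0,0,0]'| egrep 'ee_pos|wrist';  python3 -c "
from h import *
print(readout.state()['ft_torque'])"
```

```text
ee_pos: [599.8, -135.4, 39.6]
wrist_force: [-3.7, -1.1, -1.3]
[0.05791722 0.908542   0.08532944]
```

```bash
python3 -m handwheel '[0.0003,0,0,0,0, 0,0,0,0,0]'| egrep 'ee_pos|wrist';  python3 -c "
from h import *
print(readout.state()['ft_torque'])"
```

```text
ee_pos: [600.0, -135.4, 39.6]
wrist_force: [-5.0, -1.2, -0.1]
[0.00487333 1.25020898 0.13722724]
```

```bash
python3 -m handwheel '[0.0003,0,0,0,0, 0,0,0,0,0]'| egrep 'ee_pos|wrist|\[\[';  python3 -c "
from h import *
print(readout.state()['ft_torque'])"
```

```text
ee_pos: [600.1, -135.5, 39.6]
tool_rot: [[-0.116, 0.993, -0.001], [0.993, 0.116, -0.0], [-0.0, -0.001, -1.0]]
wrist_force: [-6.9, 0.1, 1.9]
[0.00588348 1.63798595 0.26928758]
```

```bash
python3 -m handwheel '[0,0,0,0.2,0, 0,0,0,0,0]' 30| egrep 'ee_pos|wrist|\[\[';  python3 -c "
from h import *
print(readout.state()['ft_torque'])"
```

```text
ee_pos: [600.1, -135.5, 39.6]
tool_rot: [[-0.119, 0.993, -0.001], [0.993, 0.119, -0.0], [0.0, -0.001, -1.0]]
wrist_force: [-6.2, -0.3, 0.3]
[-0.0643431   1.5145508  -0.02106037]
```

```bash
python3 -m handwheel '[0.0005,0,0,0,0, 0,0,0,0,0]'| egrep 'ee_pos|wrist|\[\[';  python3 -c "
from h import *
print(readout.state()['ft_torque'])"
```

```text
ee_pos: [600.1, -135.4, 39.5]
tool_rot: [[-0.119, 0.993, -0.002], [0.993, 0.119, -0.0], [0.0, -0.002, -1.0]]
wrist_force: [-9.7, 0.1, 3.3]
[-0.03139271  2.16824148  0.02504572]
```

```bash
python3 -m handwheel '[0.0005,0,0,0,0, 0,0,0,0,0]'| egrep 'ee_pos|wrist';  python3 -c "
from h import *
print(readout.state()['ft_torque'])"
```

```text
ee_pos: [600.3, -135.4, 39.5]
wrist_force: [-12.1, -0.9, 5.1]
[-0.0723581   2.80351216 -0.08076848]
```

```bash
python3 -m handwheel '[0,0,0,0,0, 0,0,0,0,0, 0,0,0,0,0, 0,0,0,0,0, 0,0,0,0,0, 0,0,0,0,0, 0,0,0,0,0, 0,0,0,0,0]'| egrep 'time|ee_pos|wrist';  python3 -c "
from h import *
print(readout.state()['ft_torque'])
snap('side','side6.png')
cv2.imwrite('pics/s6.png',cv2.resize(cv2.imread('pics/side6.png')[125:225,190:320],(780,600),interpolation=2))"
```

```text
time_s: 16.65
ee_pos: [600.2, -135.4, 39.5]
wrist_force: [-12.2, 0.3, 5.6]
[-0.03786905  2.75795529 -0.02357882]
```

View pics/s6.png

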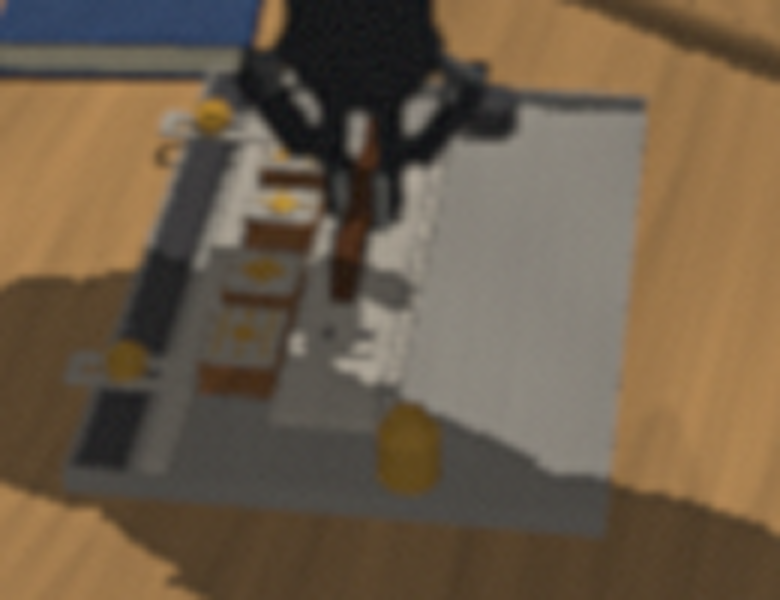

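The row sits against the bar with the straightedge against it, and the clamps at crop (213,115) and (125,360) haven't moved. I'll take off some down-force so that more of the push reaches the blocks, then hold.

```bash
python3 -m handwheel '[0,0,0.0003,-0.03,0, 0.0004,0,0,0,0, 0,0,0,0,0]'| egrep 'ee_pos|wrist';  python3 -c "
from h import *
print(readout.state()['ft_torque'])"
```

```text
ee_pos: [600.3, -135.4, 39.5]
wrist_force: [-13.3, -0.9, 3.2]
[-0.11612584  3.02782681  0.06794132]
```

```bash
python3 -m handwheel '[0,0,0,0,0, 0,0,0,0,0, 0,0,0,0,0, 0,0,0,0,0, 0,0,0,0,0, 0,0,0,0,0, 0,0,0,0,0, 0,0,0,0,0, 0,0,0,0,0, 0,0,0,0,0]'| egrep 'time|ee_pos|wrist';  python3 -c "
from h import *
print(readout.state()['ft_torque'])"
```

```text
time_s: 18.32
ee_pos: [600.3, -135.4, 39.5]
wrist_force: [-13.0, -0.7, 4.2]
[-1.12140492e-01  3.02650264e+00  1.13487480e-03]
```

```bash
python3 -m handwheel '[-0.0005,0,0,0,0, -0.0005,0,0,0,0, 0,0,0,0,0]'| egrep 'ee_pos|wrist'
```

```text
ee_pos: [600.2, -135.5, 39.5]
wrist_force: [-5.7, -0.9, -4.0]
```

```bash
python3 -m handwheel '[0,0,0,0,0.2, 0,0,0,0,0.25, 0,0,0,0,0.35, 0,0,0,0,0.45, 0,0,0,0,0.45, 0,0,0,0,0.45]'| egrep 'ee_pos|wrist|finger|gripper'
```

```text
ee_pos: [601.0, -135.4, 39.9]
wrist_force: [1.0, 0.3, -0.2]
finger_gap: 0.451
gripper_force: 0.0
```

Released and clear of the rail. I'll lift, back off so the cameras can see, and check.

```bash
python3 -m handwheel '[0,0,0.01,0,0.45, 0,0,0.03,0,0.45, 0,0,0.05,0,0.45, 0,0,0.05,0,0.45, -0.03,0,0.05,0,0.45, -0.04,0.02,0,0,0.45, -0.04,0.04,0,0,0.45, -0.04,0.05,0,0,0.45, -0.03,0.05,0,0,0.45, -0.02,0.05,0,0,0.45]'| egrep 'time|ee_pos|wrist'
python3 -m handwheel '[-0.01,0.055,0,0,0.45, 0,0.055,0,0,0.45, 0,0.055,0,0,0.45, 0,0.04,0,0,0.45, 0,0,0,0,0.45, 0,0,0,0,0.45]'| egrep 'time|ee_pos|wrist'
python3 - <<'E'
from h import *
p,d=snap('top','top7.png')
cv2.imwrite('pics/t7.png',cv2.resize(cv2.imread('pics/top7.png')[115:235,220:375],(775,600),interpolation=2))
E
```

```text
time_s: 20.7
ee_pos: [400.6, 74.6, 230.9]
wrist_force: [1.7, 0.6, -0.3]
time_s: 21.45
ee_pos: [391.9, 278.1, 230.3]
wrist_force: [0.3, -0.8, 0.4]
```

View pics/t7.png

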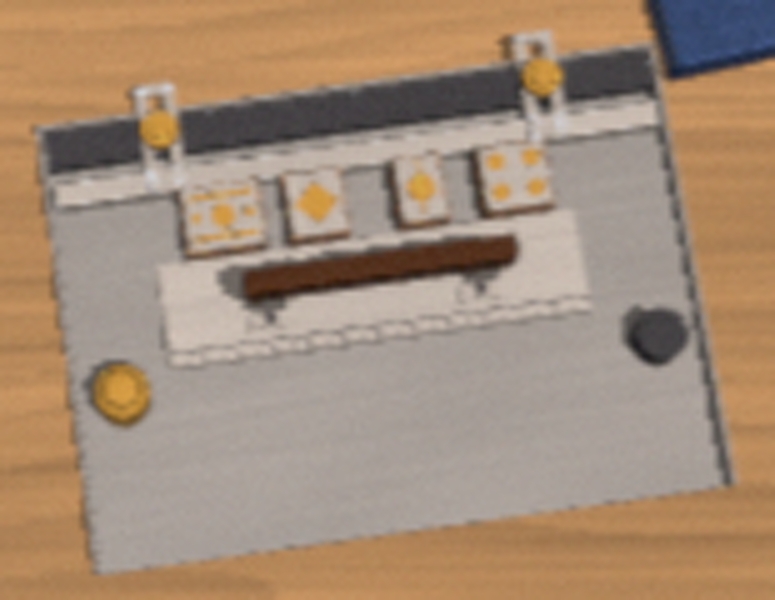

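All four blocks stand square at the bar with the straightedge behind them. The bar, weight (121,390) and tin (657,335) are where they were. One numeric check of the nip distance, which should be about 40 mm:

```bash
python3 - <<'E'
from h import *
p,d=snap('top');g=p.astype(float).mean(2);o=np.array([220,115])
f=lambda x,y:(np.array([x,y])+.5)/5-.5+o
def edge(l,r,z,cols,sg):
    E=[]
    a,b=f(*l),f(*r)
    for u in cols:
        v0=int(round(a[1]+(u-a[0])*(b[1]-a[1])/(b[0]-a[0])))
        vs=np.arange(v0-2,v0+3);dg=np.clip(sg*np.diff(g[vs[0]:vs[-1]+2,u]),0,None)
        if dg.sum()>15:E.append((u,(dg*(vs+.5)).sum()/dg.sum()))
    return ray('top',np.array(E),z)[:,:2].astype(np.float32)
bar=edge((57,207),(660,128),17.5,[*range(236,248),*range(340,350)],-1)
se=edge((160,266),(578,211),11,[253,254,255,274,275,276,291,292,293,294,295,296,297,310,311,312,313,333,334],1)
L=cv2.fitLine(bar,cv2.DIST_HUBER,0,.01,.01).ravel();S=cv2.fitLine(se,cv2.DIST_HUBER,0,.01,.01).ravel()
n=np.array([L[1],-L[0]]);n*=np.sign(n[0])
print(L,S,len(se),np.sort((L[2:]-se)@n).round(1))
E
```

```text
[ 1.18455887e-01 -9.92959321e-01  6.67512634e+02 -1.17955894e+02] [ 1.1303316e-01 -9.9359119e-01  6.3023175e+02 -1.5038589e+02] 19 [39.7 39.7 40.  40.  40.1 40.1 40.2 40.4 40.5 40.5 41.  41.2 41.3 41.4
 41.5 41.6 41.7 42.3 42.6]
```

```bash
python3 -c "
from h import *
print(manip.sign_off())"
```

```text
the job is handed in; nothing more can be done
None
```

I pushed all four blocks up square against the lay bar, pressed for over a second at about 13 N, released and handed the job in; the camera puts the straightedge about 40 mm from the bar (one block depth), with no sign that the bar, weight or tin moved.

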